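Grade the grinding balls on the tilting bar sieve

TASK

Sort the white grinding balls in the tilting bar sieve: raise the sieve a little by its black handle bar so that both small balls roll onto the bars and drop through into the grey pan underneath, while both large balls stay on the sieve. Then tip the sieve up further, so that the large balls roll over the lip at the far end into the grey bin beyond. Lower the sieve back onto its rests and let go.

Things in the scene. Friction and masses are not known exactly. Their poses are not given: they have to be found in the camera images.
- sieve (a joint): sieve tilt in rad: 0 parked on its rests, handle end 0.07 below level; grows as the handle is raised; 0.07 is level, stop at 0.95. From 0.15 to 0.25 the small balls drop through the bars in about a second and the large ones stop at the lip; these leave over the lip past about 0.6, surely at 0.8. The hinge is damped (0.25 N m s/rad); let go, the sieve (0.4 kg) sinks back to 0
- handle (a point): centre of the sieve's handle: a black round bar 12 mm thick, 100 mm free between its two side arms, level and parallel to the hinge (the stand's y axis), 109 mm above the bench when parked, 60 mm clear of the sieve's wall. It moves on a circle about the hinge (255 mm from it) and may turn between the fingers
- hinge (a point): middle of the sieve's hinge axis (along the stand's y), at the far end of the bars, 105 mm above the bench. Steel sieve deck, 172 mm wide, from the handle to the far end: a wall, a 65 mm blank plate, 100 mm of 6 mm bars along the slope with 18 mm gaps, and from the hinge on a solid lip 50 mm long rising at 30 degrees
- stand: grey stand fixed to the bench, 310 x 200 mm, origin at the centre of its underside; x points from the handle end to the far end (away from the robot), y left, z up. From x = -0.155 to 0.05 m it is the pan under the sieve (walls 50 mm high), from 0.05 to 0.155 m the bin (75 mm; divider 60 mm). Cheeks at the hinge are 124 mm high
- small_1_center (a point): small white grinding ball, 14 mm diameter, 10 g, one of two alike; this point is its centre. It starts on the blank plate of the sieve, against the wall at the handle end
- small_2_center (a point): small white grinding ball, 14 mm diameter, 10 g, one of two alike; this point is its centre. It starts on the blank plate of the sieve, against the wall at the handle end
- large_1_center (a point): large white grinding ball, 32 mm diameter, 80 g, one of two alike; this point is its centre. It starts on the blank plate of the sieve, against the wall at the handle end
- large_2_center (a point): large white grinding ball, 32 mm diameter, 80 g, one of two alike; this point is its centre. It starts on the blank plate of the sieve, against the wall at the handle end
Not all that is in view belongs to the job. What is shaped like the part that bears large_1_center but blue or green is not meant.

How it is judged:
By the outcome, as a careful person would: the job done as asked, in the order asked, and still so for the second after the job is handed in, with the robot touching nothing.
It also fails if it takes over 45 s, if anything falls off the work surface, if the arm or the gripper's body presses on something with over 40 N, if the wrist force passes 120 N, or if a joint passes its speed limit or range.

ROBOT

A 6-joint arm with a two-finger parallel gripper is mounted at the origin on a cart in front of the work surface, level with it; the furniture and walls round the work are solid. World frame = base frame: x ahead of the robot, y to its left, z up, the work surface at z = 0. Lengths are in mm, angles in rad, forces in N, time in s.
With the tool pointing down it reaches from about 400 to 925 mm from the base axis. Payload 12.5 kg.
Tool frame: the origin (TCP) lies midway between the tips of the shut fingers; the grasp point (between the pads) lies behind it (r.grip_depth is the z of the grasp point in the tool frame, in mm); z points along the fingers, y is the line along which they close (so a half turn about z gives the same grasp; the last joint's range is limited). The gripper opens to 95 mm and grips with 3 to 60 N. Pads are 20 mm wide; open, the fingers measure 119 mm over their backs; the gripper's body (75 mm by 180 mm) begins 59 mm behind the grasp point.
Start: joints at [1.149, 0.491, 1.559, -0, 1.092, -0.106], TCP at [194.094, 594.116, 214.661] pointing down, gripper open.
Joint ranges: [-3.1, 3.1], [-0.84, 2.19], [0.05, 2.79], [-1.13, 4.28], [0.06, 2.93], [-2.69, 2.69]. Speed limits (rad/s): [2.22, 2.22, 2.79, 3.14, 3.14, 3.14].

INTERFACE

Orientations are given as a unit quaternion [w, x, y, z].
In Python, from workcell import readout, vision, job, r gives the robot as it stands.
- The arm moves only by the shell command python3 -m inch 'ROWS' [FORCE]. ROWS is JSON, a list of rows, each a list of 5 numbers: the shift along the tool's x, y, z in m, then the turn about the tool's z in degrees, then the opening, from 0 (shut) to 1 (fully open). In form: [[tx, ty, tz, twist, claw], ...]. A call has 1 to 5 rows; each row shifts and turns the commanded pose from where the row before left it, along the tool's axes as they then stand; what a row does not reach is not made up. A row lasts 1/8 s, in which the tool goes at most 62.5 mm and 10.7 degrees, less where a joint would pass 70% of its speed; a pose out of reach is approached as far as the arm can. A call with a gripper value outside its range is refused whole. The fingers move at their own pace and stop on an object; FORCE is the grip in N (left out, the last holds). Time passes only in rows, so rows that do not move let the fingers close. It gives the time, the measured TCP pose, the force, the opening and the grip force at its end, in the units of the state.
- readout.read_state(): the state, without advancing time (a new reading comes with each control period).
- vision.camera(name): name is "scene" or "top"; returns a dict with "color" (480x640x3 uint8, red, green, blue), "fx", "fy", "cx", "cy" (pixels), "k1" (the pictures are not rectified: a ray, as slopes to the right and down, at radius r is drawn at 1 + k1 r^2 times it, then the intrinsics apply), "cam_to_world" (4x4, takes a point from camera to world coordinates). Camera axes: x right, y down, z forward; pixel columns grow to the right and rows downward; lengths in mm; the calibration is good to about 2 mm. A picture is of the moment at which its call begins. There is no depth.
- job.close_job(): hands the job in; it is judged then, once.
The state is a dict: "t": time; "q": joint angles; "joint_vel": joint speeds; "tau": joint torques, N m; "ee_pos": TCP position; "tool_rot": TCP orientation; "contact_force": force on the tool from outside, world axes, zero at the start; "ft_torque": the same for the moment, N m; "finger_gap": finger opening in mm; "gripper_force": force on a finger pad.
Only numpy, scipy, OpenCV 4.12 (cv2) and the standard library are available. Lean on these libraries where they do the work, as an engineer would, in place of code of your own. Each camera call takes 0.05 s, during which the arm holds its last target. There are 200 camera calls.

## Working session

There is one attempt and no reset: what is moved stays moved. The work goes in short steps, Python scripts to look and compute and a shell command to move; the robot and the scene stay as the last step left them, time stands still between calls to the robot, and variables do not carry over. Pictures are saved under pics/ and viewed, at most 10 in all, crops included, and the job is handed in when it is done.

```bash
mkdir -p pics; ls
python3 - <<'E'
from workcell import readout, vision, job, r
import cv2
print(r.grip_depth, readout.read_state())
for n in("scene","top"):
    c=vision.camera(n); cv2.imwrite(f"pics/{n}0.png",c["color"][:,:,::-1]); print({k:v for k,v in c.items() if k!="color"})
E
```

```text
pics
-18.8 {'t': 0.0, 'q': array([ 1.14937948e+00,  4.91518326e-01,  1.55947797e+00, -1.11798751e-05,
        1.09174463e+00, -1.05573762e-01]), 'joint_vel': array([-4.46845263e-05, -1.18021857e-03, -1.53508331e-03, -1.39834676e-04,
        2.59536817e-03, -7.80327116e-04]), 'tau': array([ 2.11884973e-03, -6.12643147e+01, -2.58184272e+01,  6.93621137e-02,
        4.81908477e-02, -1.21053454e-04]), 'ee_pos': array([193.99002301, 593.84664269, 214.07755954]), 'tool_rot': array([-1.44750482e-04,  1.57263379e-01,  9.87556530e-01, -5.55614992e-04]), 'contact_force': array([ 0.12965699, -0.6477568 , -0.74316159]), 'ft_torque': array([-0.00885058, -0.0007571 , -0.03201176]), 'gripper_force': 0.0, 'finger_gap': 94.94847666636258}
{'fx': 472.5923987217911, 'fy': 472.5923987217911, 'cx': 319.8380305931913, 'cy': 251.33405843105044, 'k1': -0.12949770053844614, 'cam_to_world': array([[ 8.63282694e-01, -2.70752535e-01,  4.25953113e-01,
         2.59160097e+02],
       [-5.04673039e-01, -4.51457642e-01,  7.35860803e-01,
        -7.17605589e+02],
       [-6.93638952e-03, -8.50222948e-01, -5.26377074e-01,
         5.31617310e+02],
       [ 0.00000000e+00,  0.00000000e+00,  0.00000000e+00,
         1.00000000e+00]])}
{'fx': 614.2739016866052, 'fy': 614.2739016866052, 'cx': 321.19198378377195, 'cy': 235.36300172554712, 'k1': -0.008697578330816946, 'cam_to_world': array([[-2.24876025e-02, -9.92929713e-01,  1.16554252e-01,
         5.35392256e+02],
       [-9.99643806e-01,  2.06559256e-02, -1.68995149e-02,
        -7.28545035e+01],
       [ 1.43724945e-02, -1.16892766e-01, -9.93040539e-01,
         9.92303746e+02],
       [ 0.00000000e+00,  0.00000000e+00,  0.00000000e+00,
         1.00000000e+00]])}
```

View pics/scene0.png

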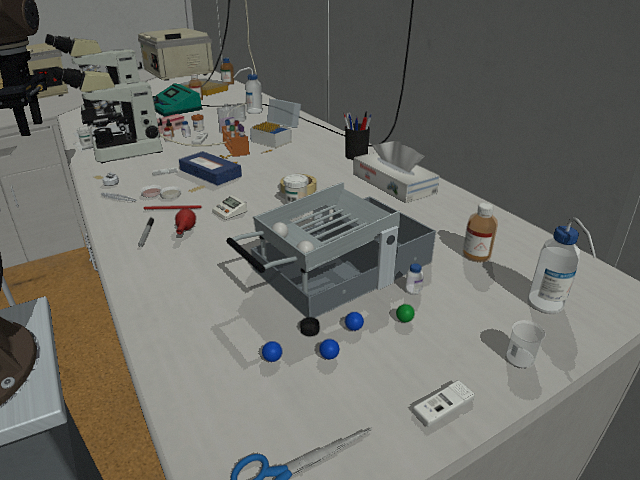

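View pics/top0.png

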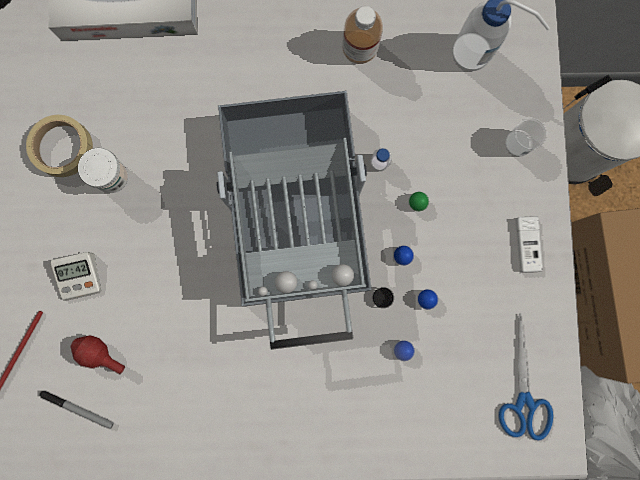

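The sieve sits in the middle of the top view, turned slightly, with the black handle bar at about (271,345)–(352,338). The four balls lie against the wall near row 280 and the hinge cheeks are at (222,185) and (361,167). The blue, green and black balls to the right are distractors.

```bash
cat > h.py <<'E'
import numpy as np, cv2
from workcell import readout, vision
def ray(c,uv):
    x,y=(uv[0]-c["cx"])/c["fx"],(uv[1]-c["cy"])/c["fy"]; X,Y=x,y
    for _ in range(20):
        s=1+c["k1"]*(X*X+Y*Y); X,Y=x/s,y/s
    T=np.array(c["cam_to_world"]); return T[:3,3],T[:3,:3]@[X,Y,1]
def plane(c,uv,z):
    o,d=ray(c,uv); return o+d*(z-o[2])/d[2]
E
python3 - <<'E'
from h import *
out=[]
for n,(x0,y0,x1,y1) in (("top",(255,325,365,360)),("scene",(215,228,275,280))):
    c=vision.camera(n); g=c["color"].max(2)[y0:y1,x0:x1]
    m=(g<55).astype(np.uint8)
    k,l,s,ce=cv2.connectedComponentsWithStats(m); i=1+s[1:,4].argmax()
    pts=np.argwhere(l==i)[:,::-1].astype(np.float32)
    rc=cv2.minAreaRect(pts); mid=np.array(rc[0])+[x0,y0]; print(n,s[i],rc,mid)
    ends=cv2.boxPoints(rc)+[x0,y0]
    for e in ends: print(e.round(1),plane(c,e,109).round(1))
    print(plane(c,mid,109).round(1)); out.append(ray(c,mid))
(o1,d1),(o2,d2)=out
A=np.stack([d1,-d2],1); t=np.linalg.lstsq(A,o2-o1,rcond=None)[0]
print("tri",o1+d1*t[0],o2+d2*t[1])
c=vision.camera("top")
for uv,z in (((222,185),124),((361,167),124),((220,107),75),((346,93),75)): print(uv,plane(c,uv,z).round(1))
E
python3 - <<'E'
import cv2
a=cv2.imread('pics/top0.png')[80:370,170:400]
b=cv2.imread('pics/scene0.png')[170:320,210:440]
cv2.imwrite('pics/c1.png',cv2.resize(a,None,fx=2,fy=2)); cv2.imwrite('pics/c2.png',cv2.resize(b,None,fx=3,fy=3))
E
```

```text
top [ 15  12  49  12 281] ((38.759830474853516, 16.69869041442871), (7.533331394195557, 47.97542953491211), 82.40535736083984) [293.75983047 341.69869041]
[269.5 341.1] [489.6 -11.2 109. ]
[317.  334.8] [496.9 -78.8 109. ]
[318.  342.3] [486.4 -80.  109. ]
[270.5 348.6] [479.1 -12.4 109. ]
[488.  -45.6 109. ]
scene [ 12  10  48  42 493] ((36.119468688964844, 29.792036056518555), (61.05278396606445, 13.452308654785156), 41.18592834472656) [251.11946869 257.79203606]
[223.7 242.8] [470.2 -14.7 109. ]
[232.6 232.6] [497.1  11.4 109. ]
[278.5 272.8] [ 512.2 -149.   109. ]
[269.7 283. ] [ 488.3 -166.9  109. ]
[492.4 -85.5 109. ]
tri [486.89628885 -44.90952603  87.97368618] [504.64594531 -52.2462241   86.79512244]
(222, 185) [713.  53. 124.]
(361, 167) [ 735.5 -147.3  124. ]
(220, 107) [845.1  62.8  75. ]
(346, 93) [ 864.1 -131.8   75. ]
```

View pics/c1.png

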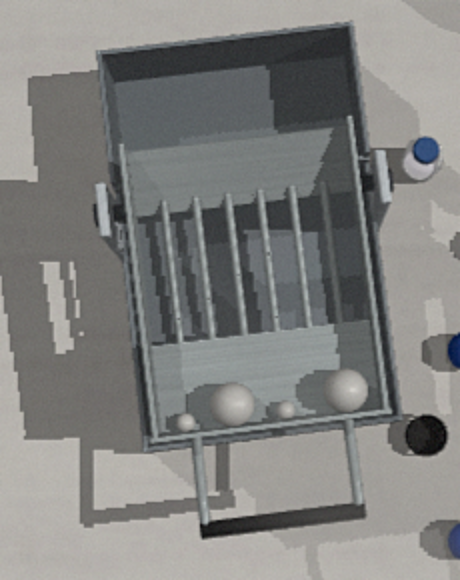

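View pics/c2.png

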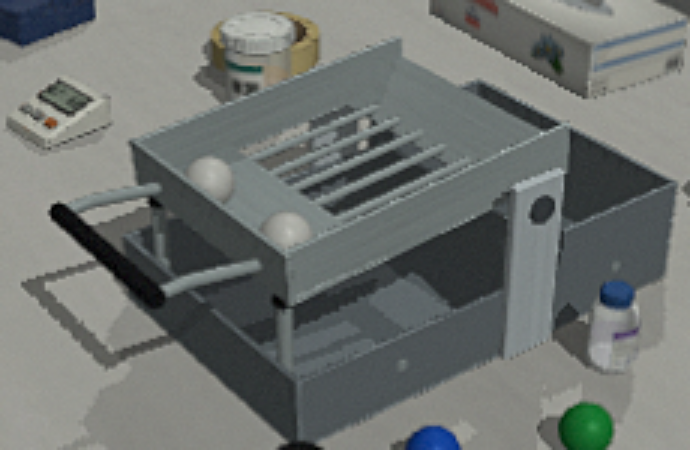

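Both crops show the handle clearly: in the full top view it runs from about (272,345) to (352,336), and in the scene view from (229,241) to (262,269). The small balls are at (263,291) and (312,285), and the large balls at (286,282) and (343,275). My dark mask caught only part of the bar, so I'll refine it.

Run:
```python
from h import *
E={}
for n,(x0,y0,x1,y1) in (("top",(255,325,365,360)),("scene",(215,228,275,280))):
    c=vision.camera(n); im=c["color"][y0:y1,x0:x1].astype(int); g=im.max(2)
    for th in (65,80,95):
        m=(g<th).astype(np.uint8)
        k,l,s,ce=cv2.connectedComponentsWithStats(m); i=1+s[1:,4].argmax()
        rc=cv2.minAreaRect(np.argwhere(l==i)[:,::-1].astype(np.float32)); b=cv2.boxPoints(rc)+[x0,y0]
        if n=="top": e=[b[[0,3]].mean(0),b[[1,2]].mean(0)]
        else: e=[b[[0,1]].mean(0),b[[2,3]].mean(0)]
        print(n,th,s[i,4],np.round(rc[1],1),np.round(e,1).tolist(),[plane(c,p,109).round(1).tolist() for p in e])
        E[n,th]=[ray(c,p) for p in e]
for tt in (65,80,95):
  for ts in (65,80):
    for j in (0,1):
        (o1,d1),(o2,d2)=E["top",tt][j],E["scene",ts][j]
        t=np.linalg.lstsq(np.stack([d1,-d2],1),o2-o1,rcond=None)[0]; print(tt,ts,j,(o1+d1*t[0]).round(1),(o2+d2*t[1]).round(1))
```

```text
top 65 404 [ 7.7 61.9] [[270.0, 344.9], [331.4, 336.8]] [[484.3, -11.8, 109.0], [493.7, -99.1, 109.0]]
top 80 640 [ 8.1 82.3] [[270.0, 344.8], [351.7, 334.3]] [[484.4, -11.8, 109.0], [496.5, -128.0, 109.0]]
top 95 685 [11.  82.7] [[269.7, 343.6], [352.1, 336.4]] [[486.2, -11.4, 109.0], [493.5, -128.6, 109.0]]
scene 65 565 [62.4 13.7] [[227.3, 237.7], [274.6, 278.3]] [[482.1, -1.0, 109.0], [500.4, -159.4, 109.0]]
scene 80 990 [51. 48.] [[250.0, 228.0], [250.0, 279.0]] [[531.5, 10.9, 109.0], [466.4, -141.5, 109.0]]
scene 95 1141 [51. 48.] [[250.0, 228.0], [250.0, 279.0]] [[531.5, 10.9, 109.0], [466.4, -141.5, 109.0]]
65 65 0 [484.6 -12.2 114. ] [479.2 -10.2 114.4]
65 65 1 [ 492.1 -100.1   74.9] [ 520.4 -113.1   73.9]
65 80 0 [485.7 -13.5 133.7] [517.3 -27.  131. ]
65 80 1 [ 492.1 -100.1   75.5] [482.6 -96.4  75.9]
80 65 0 [484.7 -12.2 114. ] [479.2 -10.2 114.4]
80 65 1 [ 495.7 -129.1   91.3] [ 510.6 -135.8   91.1]
80 80 0 [485.8 -13.5 133.7] [517.3 -26.9 130.9]
80 80 1 [ 495.8 -129.    93.3] [ 473.8 -120.8   93.8]
95 65 0 [486.4 -11.7 113.3] [479.5  -9.3 113.9]
95 65 1 [ 492.8 -129.6   92.6] [ 510.  -137.3   92.3]
95 80 0 [487.5 -13.1 132.9] [517.7 -25.9 130.4]
95 80 1 [ 492.8 -129.5   94.3] [ 473.3 -122.2   94.8]
```

```bash
python3 -m inch '[[0,0,0,10,0.5],[0,0,0,10,0.5],[0,0,0,10,0.5],[0,0,0,10,0.5],[0,0,0,10,0.5]]' 20; python3 -m inch '[[0,0,0,8,0.5],[0,0,0,8,0.5],[0,0,0,0,0.5]]'
python3 - <<'E'
from h import *
from scipy.spatial.transform import Rotation as R
s=readout.read_state(); w=s["tool_rot"]; M=R.from_quat([*w[1:],w[0]]).as_matrix(); print(M.round(3))
print(s["t"],s["q"],s["ee_pos"],M.T@(np.array([490.4,-70,205])-s["ee_pos"]))
E
```

```text
t: 0.98
ee_pos: [194.1, 594.1, 214.6]
tool_rot: [-0.0, 0.562, 0.827, 0.0]
contact_force: [0.4, -0.0, 0.5]
finger_gap: 51.1
gripper_force: 0.0
t: 1.35
ee_pos: [194.1, 594.1, 214.6]
tool_rot: [-0.0, 0.669, 0.743, 0.0]
contact_force: [-0.4, -1.3, 0.1]
finger_gap: 47.2
gripper_force: 0.0
[[-0.104  0.995  0.   ]
 [ 0.995  0.104  0.   ]
 [ 0.     0.    -1.   ]]
1.35 [1.14937116e+00 4.90907587e-01 1.55893346e+00 1.98386625e-05
 1.09169297e+00 1.04535887e+00] [194.10078731 594.09937799 214.64468756] [-691.27204659  225.75406059    9.60671711]
```

```bash
for i in 1; do python3 -m inch '[[-0.025,0.015,0,0,0.5],[-0.045,0.03,0,0,0.5],[-0.045,0.03,0,0,0.5],[-0.045,0.03,0,0,0.5],[-0.045,0.03,0,0,0.5]]'; done
python3 -m inch '[[-0.05,0.02,0,0,0.5],[-0.05,0.02,0,0,0.5],[-0.05,0.02,0,0,0.5],[-0.05,0.01,0,0,0.5],[-0.05,0.01,0,0,0.5]]'
python3 -m inch '[[-0.05,0,0,0,0.5],[-0.05,0,0,0,0.5],[-0.05,0,0,0,0.5],[-0.04,0,0,0,0.5],[-0.025,0,0,0,0.5]]'
python3 - <<'E'
from h import *
from scipy.spatial.transform import Rotation as R
s=readout.read_state(); w=s["tool_rot"]; M=R.from_quat([*w[1:],w[0]]).as_matrix()
print(M.T@(np.array([490.4,-70,205])-s["ee_pos"]))
E
```

```text
t: 1.98
ee_pos: [350.4, 402.7, 214.8]
tool_rot: [0.0, 0.668, 0.744, 0.0]
contact_force: [1.4, 0.5, -0.2]
finger_gap: 47.8
gripper_force: 0.0
t: 2.6
ee_pos: [455.2, 162.0, 214.8]
tool_rot: [0.0, 0.668, 0.744, 0.0]
contact_force: [0.5, 0.4, 0.1]
finger_gap: 47.6
gripper_force: 0.0
t: 3.22
ee_pos: [477.0, -52.0, 214.7]
tool_rot: [0.0, 0.669, 0.743, 0.0]
contact_force: [0.2, -0.4, 0.7]
finger_gap: 47.7
gripper_force: 0.0
[-19.28440011  11.47621885   9.71128929]
```

```bash
python3 -m inch '[[-0.0193,0.0115,0.02,0,0.5],[0,0,0.03,0,0.5],[0,0,0,0,0.5],[0,0,0,0,0.5]]'
python3 - <<'E'
from h import *
from scipy.spatial.transform import Rotation as R
s=readout.read_state(); w=s["tool_rot"]; M=R.from_quat([*w[1:],w[0]]).as_matrix()
print(M.T@(np.array([490.4,-70,90])-s["ee_pos"]))
a=vision.camera("top")["color"][230:430,200:440,::-1]; b=vision.camera("scene")["color"][120:320,160:400,::-1]
cv2.imwrite("pics/d.png",cv2.resize(np.vstack([a,b]),None,fx=1.5,fy=1.5))
E
```

```text
t: 3.72
ee_pos: [490.6, -68.1, 165.5]
tool_rot: [0.0, 0.669, 0.743, 0.0]
contact_force: [1.0, -0.1, 0.8]
finger_gap: 47.6
gripper_force: 0.0
[-1.81475887 -0.4960216  75.51112131]
```

View pics/d.png

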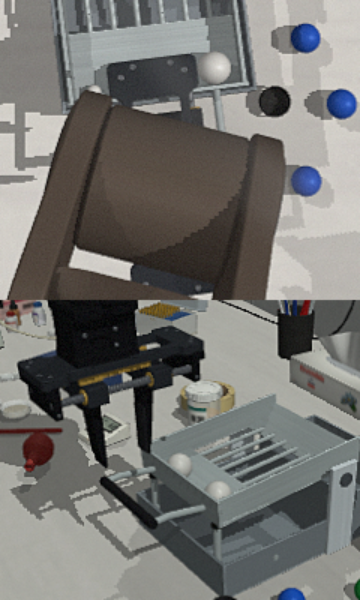

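The gripper straddles the bar in the scene view, with one finger on each side, and clears the sieve wall. Descend and close.

```bash
python3 -m inch '[[-0.002,0,0.025,0,0.5],[0,0,0.025,0,0.5],[0,0,0.015,0,0.5],[0,0,0.008,0,0.5],[0,0,0,0,0.5]]'; python3 -m inch '[[0,0,0,0,0.2],[0,0,0,0,0],[0,0,0,0,0],[0,0,0,0,0]]' 20
python3 - <<'E'
from h import *
b=vision.camera("scene")["color"][150:320,180:440,::-1]
cv2.imwrite("pics/e.png",cv2.resize(b,None,fx=2,fy=2))
E
```

```text
t: 4.45
ee_pos: [490.6, -70.2, 91.7]
tool_rot: [-0.0, 0.67, 0.743, 0.0]
contact_force: [0.8, 0.0, 0.2]
finger_gap: 48.1
gripper_force: 0.0
t: 4.95
ee_pos: [490.4, -70.2, 91.7]
tool_rot: [-0.0, 0.67, 0.743, -0.0]
contact_force: [-12.9, -3.1, 4.0]
finger_gap: 13.0
gripper_force: 8.2
```

View pics/e.png

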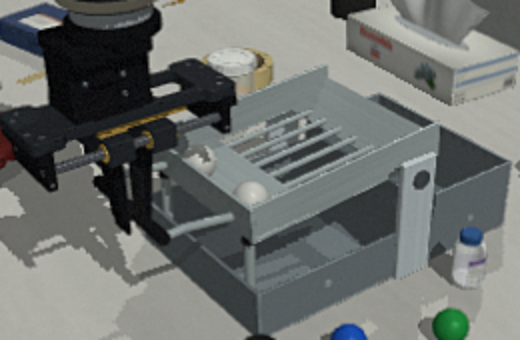

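The bar is held between the pads: the 13 mm gap matches the 12 mm bar, and all the balls are still in place. Now raise slowly to about 0.17 rad, which is dz 43 mm and dx 4.4 mm.

```bash
python3 -m inch '[[0,0,0,0,0],[0,0,-0.006,0,0],[0,0,-0.006,0,0],[0,0.001,-0.006,0,0],[0,0.0005,-0.005,0,0]]' 25; python3 -m inch '[[0,0.0005,-0.005,0,0],[0,0.0005,-0.005,0,0],[0,0.001,-0.005,0,0],[0,0.001,-0.005,0,0],[0,0,0,0,0]]'; python3 -m inch '[[0,0,0,0,0],[0,0,0,0,0],[0,0,0,0,0],[0,0,0,0,0],[0,0,0,0,0]]'; python3 -m inch '[[0,0,0,0,0],[0,0,0,0,0],[0,0,0,0,0],[0,0,0,0,0],[0,0,0,0,0]]'
python3 - <<'E'
from h import *
a=vision.camera("top")["color"][80:340,190:400,::-1]; b=vision.camera("scene")["color"][140:330,200:450,::-1]
cv2.imwrite("pics/f.png",cv2.resize(a,None,fx=2,fy=2)); cv2.imwrite("pics/g.png",cv2.resize(b,None,fx=3,fy=3))
E
```

```text
t: 5.62
ee_pos: [491.1, -70.1, 114.8]
tool_rot: [-0.001, 0.67, 0.743, -0.001]
contact_force: [-5.7, -3.8, -3.6]
finger_gap: 11.3
gripper_force: 25.0
t: 6.25
ee_pos: [494.1, -69.8, 135.0]
tool_rot: [-0.001, 0.67, 0.743, -0.001]
contact_force: [-5.7, -3.5, -0.5]
finger_gap: 11.1
gripper_force: 25.0
t: 6.88
ee_pos: [494.1, -69.8, 134.8]
tool_rot: [-0.001, 0.67, 0.743, -0.001]
contact_force: [-6.5, -3.8, -1.7]
finger_gap: 11.0
gripper_force: 25.0
t: 7.5
ee_pos: [494.1, -69.8, 134.8]
tool_rot: [-0.001, 0.67, 0.743, -0.001]
contact_force: [-6.0, -4.0, -0.6]
finger_gap: 11.3
gripper_force: 25.0
```

View pics/f.png

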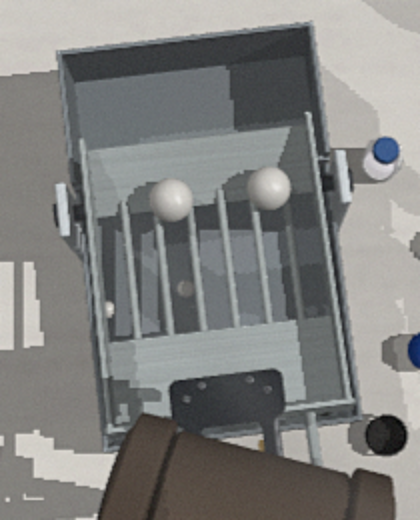

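Both large balls rest at the lip, at full-frame (276,180) and (325,174). One small ball is dim under the bars at (282,224), and the other is near the left side at (243,234). I'll check whether that one is in the pan.

Run:
```python
from h import *
c=vision.camera("top")
y=np.radians(5.9); ex=np.array([np.cos(y),np.sin(y)]); ey=np.array([-ex[1],ex[0]])
H=np.array([490.4,-70])+255*ex
for uv in ((243.5,234),(282,224),(276,180),(325,174)):
  print(uv,[(z,*(np.array([ex,ey])@(plane(c,uv,z)[:2]-H)).round(1)) for z in (11,120)])
b=c["color"][205:260,230:300,::-1]; d=vision.camera("scene")["color"][150:310,220:440,::-1]
cv2.imwrite("pics/h.png",np.vstack([cv2.resize(b,(660,250)),cv2.resize(d,(660,340))]))
```

```text
(243.5, 234) [(11, np.float64(-80.1), np.float64(87.7)), (120, np.float64(-94.6), np.float64(77.1))]
(282, 224) [(11, np.float64(-71.6), np.float64(24.4)), (120, np.float64(-87.0), np.float64(20.9))]
(276, 180) [(11, np.float64(1.2), np.float64(25.6)), (120, np.float64(-22.3), np.float64(21.9))]
(325, 174) [(11, np.float64(1.4), np.float64(-54.7)), (120, np.float64(-22.2), np.float64(-49.4))]
```

View pics/h.png

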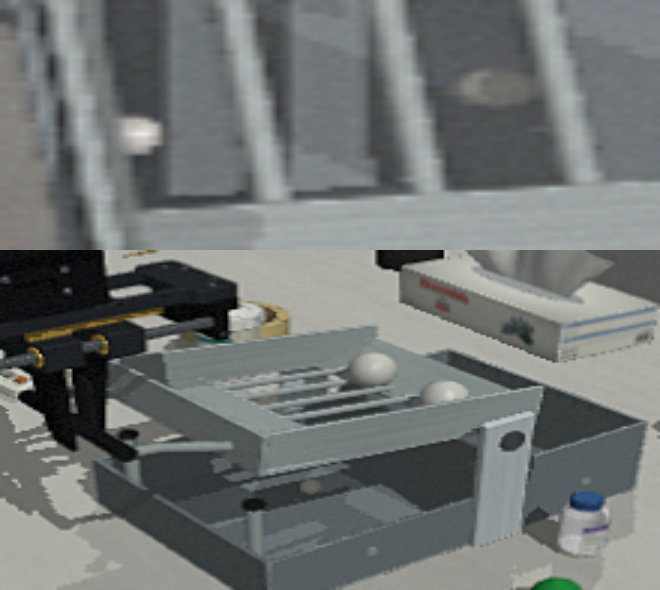

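The second small ball is partly hidden by the sieve's side wall, and its pan-floor solution (y = 88 mm) is plausible, so it is probably in the pan. I'll raise a touch more and see whether its pixel stays put.

```bash
cat > b.py <<'E'
from h import *
c=vision.camera("top"); g=c["color"][205:265,236:300].astype(int); m=(g.min(2)>165).astype(np.uint8)
k,l,s,ce=cv2.connectedComponentsWithStats(m)
for i in range(1,k):
    if s[i,4]>5: print((ce[i]+[236,205]).round(1),s[i])
E
python3 b.py; python3 -m inch '[[0,0.001,-0.004,0,0],[0,0.001,-0.004,0,0],[0,0,-0.004,0,0],[0,0,0,0,0],[0,0,0,0,0]]'; python3 b.py;  python3 -m inch '[[0,0,0,0,0],[0,0,0,0,0],[0,0,0,0,0],[0,0,0,0,0],[0,0,0,0,0]]'
python3 - <<'E'
from h import *
b=vision.camera("top")["color"][80:300,190:390,::-1]
cv2.imwrite("pics/i.png",cv2.resize(b,None,fx=2.7,fy=2.7))
E
```

```text
[255.1 213.8] [18  0  3 18 24]
[287.5 208.7] [51  0  2  8 11]
[236. 210.] [0 2 1 7 7]
[271.8 213.9] [35  6  2  7  8]
[288.6 217.1] [52  9  2  7  9]
[237. 220.] [ 1 11  1  9  9]
[256.7 227.5] [20 19  2  9 12]
[289.5 226.5] [53 19  2  6  8]
[238. 230.] [ 2 21  1  9  9]
[273.7 231.2] [37 22  2 10 12]
[244.4 233.8] [ 7 26  4  7 20]
[290.8 234.5] [54 27  2  6  6]
[258.  240.9] [21 29  3 15 22]
[239. 240.] [ 3 31  1  9  9]
[274.7 240. ] [38 33  2  6  9]
[240. 250.] [ 4 41  1  9  9]
[265.5 249. ] [27 44  6  1  6]
[241. 260.] [ 5 51  1  9  9]
[267.7 261.8] [30 56  5  2  6]
t: 8.38
ee_pos: [496.7, -69.6, 146.7]
tool_rot: [-0.0, 0.67, 0.743, -0.0]
contact_force: [-5.0, -3.5, -1.5]
finger_gap: 11.6
gripper_force: 25.0
[236. 211.] [0 2 1 9 9]
[254.5 210.2] [18  2  2  7 10]
[287.4 210.1] [51  3  2  5  9]
[255.6 221. ] [19 13  2  7 10]
[288.6 218.4] [52 12  2  4  7]
[237.  223.5] [ 1 15  1  8  8]
[256.5 229.5] [20 21  2  8 10]
[238.2 235.1] [ 2 26  2 10 11]
[244. 234.] [ 7 27  3  5 15]
[273.7 233.6] [37 26  2  7  9]
[257.4 240.2] [21 32  2  7 12]
[274.5 241.8] [38 34  2  6  8]
[239.2 247. ] [ 3 37  2 11 11]
[240.4 259. ] [ 4 49  2 11 11]
t: 9.05
ee_pos: [496.6, -69.6, 146.6]
tool_rot: [-0.0, 0.67, 0.743, -0.0]
contact_force: [-4.5, -1.9, -0.8]
finger_gap: 11.1
gripper_force: 25.0
```

View pics/i.png

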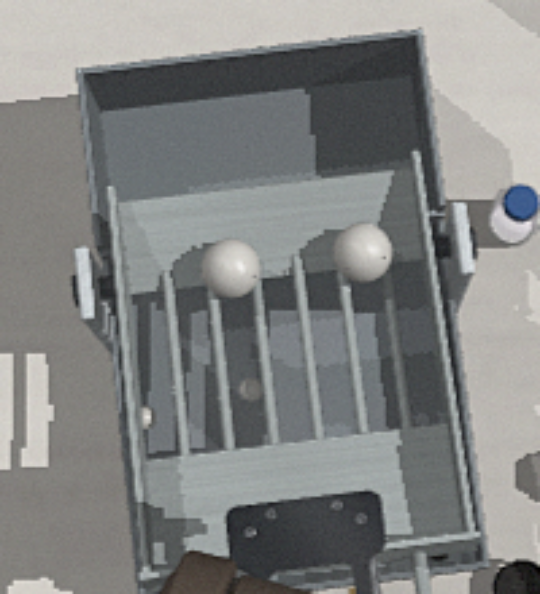

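The small ball's spot stayed at (244,234) while the sieve moved, and it became more hidden, so both small balls are in the pan. The large ones are still at the lip. Now tip up along the arc.

```bash
python3 -m inch '[[0,0.0032,-0.0123,0,0],[0,0.0039,-0.0121,0,0],[0,0.0045,-0.012,0,0],[0,0.005,-0.0117,0,0],[0,0.0057,-0.0114,0,0]]'; python3 -m inch '[[0,0.0062,-0.0112,0,0],[0,0.0067,-0.0108,0,0],[0,0,0,0,0],[0,0.0073,-0.0104,0,0],[0,0,0,0,0]]'; python3 -m inch '[[0,0.0077,-0.0101,0,0],[0,0,0,0,0],[0,0.0084,-0.0097,0,0],[0,0,0,0,0],[0,0,0,0,0]]'
cat > v.py <<'E'
import sys
from h import *
for n,(x0,y0,x1,y1) in (("top",(190,60,400,300)),("scene",(220,130,450,310))):
    c=vision.camera(n)["color"]; cv2.imwrite(f"pics/{sys.argv[1]}{n}.png",c[:,:,::-1])
    g=c[y0:y1,x0:x1].astype(int); m=((g.min(2)>150)&(g.max(2)-g.min(2)<25)).astype(np.uint8)
    m=cv2.morphologyEx(m,cv2.MORPH_OPEN,np.ones((5,5)))
    k,l,s,ce=cv2.connectedComponentsWithStats(m)
    print(n,[((ce[i]+[x0,y0]).round().tolist(),s[i,2:].tolist()) for i in range(1,k) if s[i,4]<900])
E
python3 v.py j
```

```text
t: 9.72
ee_pos: [520.0, -67.2, 207.1]
tool_rot: [0.001, 0.67, 0.743, 0.0]
contact_force: [3.1, -0.3, -4.5]
finger_gap: 11.4
gripper_force: 25.0
t: 10.35
ee_pos: [540.9, -65.0, 239.2]
tool_rot: [0.001, 0.67, 0.743, 0.001]
contact_force: [7.3, 0.4, -7.0]
finger_gap: 11.3
gripper_force: 25.0
t: 10.98
ee_pos: [556.8, -63.4, 258.1]
tool_rot: [0.001, 0.67, 0.743, 0.001]
contact_force: [10.5, -0.0, -12.4]
finger_gap: 11.1
gripper_force: 25.0
top [([316.0, 124.0], [11, 15, 139]), ([273.0, 129.0], [14, 16, 184]), ([220.0, 175.0], [5, 7, 35]), ([192.0, 214.0], [5, 8, 38]), ([198.0, 223.0], [17, 25, 180]), ([191.0, 269.0], [3, 5, 15]), ([397.0, 284.0], [7, 34, 195]), ([196.0, 285.0], [14, 28, 243])]
scene [([387.0, 145.0], [5, 5, 25]), ([223.0, 150.0], [8, 11, 72]), ([370.0, 150.0], [5, 6, 30]), ([397.0, 170.0], [72, 28, 689]), ([308.0, 211.0], [9, 16, 118]), ([252.0, 237.0], [13, 12, 103]), ([411.0, 287.0], [8, 9, 62])]
```

```bash
python3 -m inch '[[0,0.0095,-0.0085,0,0],[0,0,0,0,0],[0,0,0,0,0],[0,0,0,0,0],[0,0,0,0,0]]'; python3 v.py k
python3 - <<'E'
import cv2,numpy as np
a=cv2.imread('pics/ktop.png')[70:330,190:400]; b=cv2.imread('pics/kscene.png')[70:330,220:450]
cv2.imwrite('pics/l.png',cv2.resize(np.hstack([a,b]),None,fx=1.8,fy=1.8))
E
```

```text
t: 11.7
ee_pos: [565.4, -62.5, 266.7]
tool_rot: [0.0, 0.67, 0.743, 0.0]
contact_force: [5.2, -0.6, -8.3]
finger_gap: 11.5
gripper_force: 25.0
top [([315.0, 116.0], [11, 15, 137]), ([273.0, 121.0], [14, 16, 186]), ([220.0, 174.0], [5, 5, 25]), ([192.0, 213.0], [4, 5, 20]), ([197.0, 221.0], [17, 22, 152]), ([204.0, 228.0], [6, 6, 36]), ([396.0, 283.0], [10, 34, 260]), ([193.0, 277.0], [7, 18, 95])]
scene [([223.0, 150.0], [8, 11, 72]), ([370.0, 150.0], [5, 6, 30]), ([397.0, 170.0], [70, 28, 681]), ([308.0, 211.0], [8, 16, 110]), ([252.0, 234.0], [7, 7, 44]), ([410.0, 287.0], [7, 8, 52])]
```

View pics/l.png

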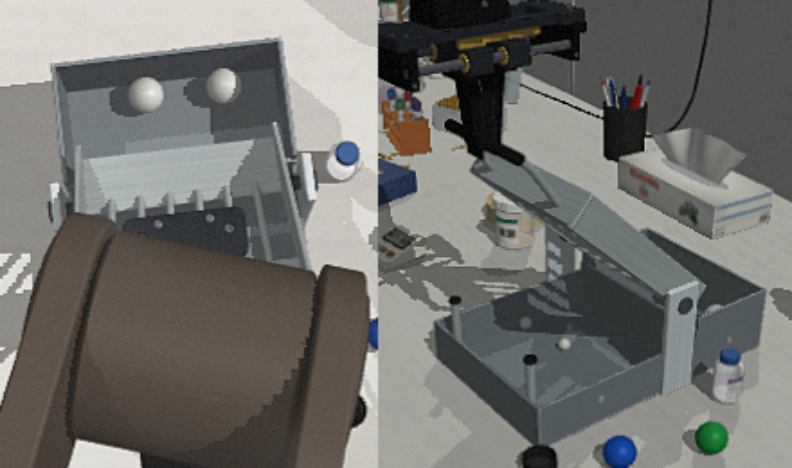

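Both large balls are in the bin (top view (315,116) and (273,121)), and both small ones are on the pan floor. Lower back along the same arc.

```bash
python3 -m inch '[[0,-0.0095,0.0085,0,0],[0,-0.0084,0.0097,0,0],[0,-0.0077,0.0101,0,0],[0,-0.0073,0.0104,0,0],[0,-0.0067,0.0108,0,0]]'; python3 -m inch '[[0,-0.0062,0.0112,0,0],[0,-0.0057,0.0114,0,0],[0,-0.005,0.0117,0,0],[0,-0.0045,0.012,0,0],[0,-0.0039,0.0121,0,0]]'; python3 -m inch '[[0,-0.0032,0.0123,0,0],[0,-0.001,0.006,0,0],[0,-0.001,0.006,0,0],[0,-0.001,0.005,0,0],[0,-0.001,0.005,0,0]]';  python3 -m inch '[[0,-0.001,0.008,0,0],[0,-0.001,0.008,0,0],[0,-0.0005,0.008,0,0],[0,0,0.007,0,0],[0,0,0,0,0]]'
```

```text
t: 12.42
ee_pos: [524.6, -66.6, 216.9]
tool_rot: [-0.0, 0.67, 0.743, -0.0]
contact_force: [-0.8, -0.8, 0.4]
finger_gap: 11.3
gripper_force: 25.0
t: 13.05
ee_pos: [499.2, -69.2, 157.9]
tool_rot: [-0.001, 0.67, 0.743, -0.0]
contact_force: [-3.1, -1.4, 0.9]
finger_gap: 11.5
gripper_force: 25.0
t: 13.68
ee_pos: [492.0, -70.0, 123.8]
tool_rot: [-0.001, 0.67, 0.743, -0.001]
contact_force: [-5.9, -2.7, 0.7]
finger_gap: 11.5
gripper_force: 25.0
t: 14.3
ee_pos: [489.7, -70.2, 92.8]
tool_rot: [-0.001, 0.67, 0.743, -0.001]
contact_force: [-5.0, -3.2, -1.5]
finger_gap: 11.2
gripper_force: 25.0
```

Open, let the sieve settle, rise straight up, and retreat.

```bash
python3 -m inch '[[0,0,0,0,0.2],[0,0,0,0,0.5],[0,0,0,0,0.5],[0,0,0,0,0.5],[0,0,-0.01,0,0.5]]'; python3 -m inch '[[0,0,-0.03,0,0.5],[0,0,-0.04,0,0.5],[0,0,-0.04,0,0.5],[0,0,-0.02,0,0.5],[0.03,0,0,0,0.5]]'; python3 -m inch '[[0.05,0,0,0,0.5],[0.05,0,0,0,0.5],[0.05,0,0,0,0.5],[0.05,0,0,0,0.5],[0,0,0,0,0.5]]'; python3 v.py m
python3 - <<'E'
from h import *
a=cv2.imread('pics/top0.png').astype(int); b=cv2.imread('pics/mtop.png').astype(int)
p=lambda im,x0=255,y0=325,x1=365,y1=360:np.argwhere(im[y0:y1,x0:x1].max(2)<80).mean(0)
print(p(a),p(b))
a=cv2.imread('pics/scene0.png').astype(int); b=cv2.imread('pics/mscene.png').astype(int)
d=np.abs(a-b).max(2)[228:280,215:275]; print((d>40).mean())
E
```

```text
t: 14.92
ee_pos: [490.3, -70.1, 103.6]
tool_rot: [-0.001, 0.67, 0.743, -0.0]
contact_force: [0.9, 0.2, 0.6]
finger_gap: 47.0
gripper_force: 0.0
t: 15.55
ee_pos: [488.2, -41.1, 235.9]
tool_rot: [0.002, 0.671, 0.742, 0.001]
contact_force: [0.4, -0.1, -0.1]
finger_gap: 47.7
gripper_force: 0.0
t: 16.18
ee_pos: [466.2, 161.1, 234.3]
tool_rot: [0.0, 0.668, 0.744, 0.0]
contact_force: [0.3, 0.3, 0.2]
finger_gap: 47.6
gripper_force: 0.0
top [([390.0, 66.0], [6, 6, 35]), ([398.0, 71.0], [4, 7, 26]), ([317.0, 115.0], [7, 8, 54]), ([275.0, 121.0], [10, 11, 97]), ([366.0, 141.0], [18, 9, 115]), ([368.0, 150.0], [10, 8, 68]), ([378.0, 164.0], [13, 10, 94]), ([388.0, 172.0], [6, 5, 30]), ([380.0, 177.0], [5, 5, 25]), ([379.0, 191.0], [40, 30, 791]), ([221.0, 184.0], [5, 6, 30]), ([222.0, 192.0], [5, 5, 25]), ([366.0, 213.0], [11, 12, 110]), ([199.0, 233.0], [15, 46, 378]), ([355.0, 296.0], [15, 7, 100]), ([328.0, 298.0], [17, 4, 59])]
scene [([333.0, 137.0], [10, 10, 88]), ([342.0, 142.0], [5, 10, 50]), ([264.0, 161.0], [33, 27, 530]), ([224.0, 152.0], [8, 5, 40]), ([398.0, 170.0], [66, 28, 606]), ([247.0, 171.0], [13, 14, 138]), ([293.0, 177.0], [22, 20, 239]), ([255.0, 180.0], [7, 5, 35]), ([444.0, 187.0], [12, 15, 144]), ([255.0, 196.0], [46, 33, 834]), ([222.0, 194.0], [6, 13, 70]), ([380.0, 193.0], [6, 5, 30]), ([434.0, 210.0], [34, 18, 251]), ([228.0, 238.0], [21, 40, 530]), ([245.0, 226.0], [7, 8, 50]), ([443.0, 249.0], [15, 21, 154]), ([241.0, 268.0], [19, 17, 234]), ([436.0, 265.0], [7, 7, 44]), ([448.0, 268.0], [4, 5, 20]), ([438.0, 290.0], [28, 40, 734]), ([410.0, 287.0], [6, 6, 35]), ([221.0, 306.0], [4, 7, 25])]
[14.72239748 55.35173502] [14.72397476 55.27287066]
0.0003205128205128205
```

The handle is back at its parked pixels, the large balls are still in the bin, and the robot is clear.

```bash
python3 -c "
from workcell import job
print(job.close_job())"
```

```text
the job is handed in; nothing more can be done
None
```

The job is handed in at about 16 s: both small balls dropped into the pan first, then both large balls rolled into the bin, and the sieve is back on its rests with the gripper clear.

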